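Set a name-board blank out over the bench hook for sawing

TASK

Get the pale wooden blank ready for sawing: with your fingertips alone, push it back against the bench hook's fence and along it until the pencil line stands about 6 mm out beyond the hook's right-hand end (right as seen from the robot), the waste piece overhanging. Leave the blank lying flat with its whole long back edge up against the fence, never pick it up or tip it, and leave the tools, figures and bottle where they are.

Things in the scene. Friction and masses are not known exactly. Their poses are not given: they have to be found in the camera images.
- bench_hook: Fixed dark wooden bench hook on a pale slab (45 mm thick, 260 x 550 mm). Board 240 (its x) x 300 (its y) x 18 mm; origin at the centre of the board's underside; its top, at z +18 mm, is level and 63 mm above the table. x points away from the robot to the fence, y left, z up. Front edge at x -120 mm; right-hand (sawing) end at y -150 mm, beyond it an 18 mm drop to the slab. Place and yaw vary.
- fence_face (a point): Foot of the fence's near face, at (85, 5, 18) mm in the bench hook's frame. The fence is a straight bar on the board's far edge: 24 mm high above the board's top, 35 mm wide, near face at the hook's x +85 mm, from y -140 to +150 mm. Nothing but the fence and the blank is on the board.
- hook_end (a point): Middle of the board's right-hand top edge, at (0, -150, 18) mm in the bench hook's frame, with the bench hook's axes.
- blank: Loose thin pale limewood plate lying flat on the hook's board: 90 (its x) x 180 (its y) x 8 mm, 60 to 130 g; origin at the centre of its underside. +x long edge: back edge, nearest the fence; -y end: right-hand end. Starts wholly on the board, its middle 20 to 55 mm clear of the fence, turned up to 0.2 rad from it. Slides under a push of about 1 N and stays where it is left.
- cut_line (a point): Middle of the dark pencil line drawn straight across the blank's top face, 50 mm to the right (-y of the blank) of the blank's centre, so 40 mm from its right-hand end; the point is on the top face, 8 mm above the underside. It starts 60 to 115 mm short of the board's right-hand end.
- back_left (a point): Left-hand corner of the blank's back edge, at (45, 90, 4) mm in the blank's frame (half-way up its thickness).
- back_right (a point): Right-hand corner of the blank's back edge, at (45, -90, 4) mm in the blank's frame (half-way up its thickness).
- figure_raw: Bare wooden carved figure, loose, 46 mm square base, about 120 mm tall, standing on the slab 90 to 140 mm beyond the board's right-hand end; origin at the centre of its base. Leave alone.
- gouge_a: Carving gouge lying on the slab to the left of the bench hook, roughly along the slab's x, handle towards the robot; 26 mm thick octagonal handle; origin under the front end of the handle (handle 120 mm towards -x, blade 115 mm towards +x). Leave alone.
- gouge_b: Gouge with an orange-brown handle, lying on the grey-green mat far to the left; origin and sizes as the first gouge. Leave alone.
- gouge_c: Gouge with a pale handle, lying on the same mat; origin and sizes as the first gouge. Leave alone.
- mallet: Round brown carver's mallet standing head down on the table, well to the right of the slab, 86 mm in diameter, 225 mm tall; origin at the centre of its underside. Leave alone.
- figure_grey: Carved figure with a slate-grey robe, 46 mm square base, about 130 mm tall, on the table to the right of the slab; origin at the centre of its base. Leave alone.
- glue: White glue bottle with a red cap, 54 mm in diameter, 150 mm tall, on the table to the right of the slab; origin at the centre of its underside. Leave alone.
There are look-alikes about, which are no part of the job. What is shaped like the blank but purple is not meant.

How it is judged (in metres and radians):
At the end, for the whole second after the job is handed in: The pencil line is 0 to 12 mm beyond the right-hand end of the bench hook's board, both corners of the blank's back edge are within 4 mm of the fence's face (or of its straight continuation past the fence's end), and the blank lies flat on the board, at rest (y of cut_line in the frame of hook_end between -0.012 and 0 m and x of each of back_left, back_right in the frame of bench_hook above 0.081 m and z of blank in the frame of bench_hook between 0.016 and 0.02 m and angle between blank's own z axis and vertical below 0.03 rad and linear speed of blank below 0.01 m/s); the robot touches nothing.
It fails at once if the blank is pushed with the arm or the gripper's body instead of the fingers (contact force between the arm and blank above 2 N).
It fails at once if the blank is lifted, tipped or falls off the board (z of blank in the frame of bench_hook above 0.024 m or z of blank in the frame of bench_hook below 0.012 m or angle between blank's own z axis and vertical above 0.12 rad).
It fails at once if a carved figure is moved more than 20 mm or knocked over (distance of any of figure_raw, figure_grey from where it was at the start of the episode above 0.02 m or angle between any of figure_raw, figure_grey's own z axis and vertical above 0.5 rad).
It fails at once if a gouge is moved more than 20 mm (distance of any of gouge_a, gouge_b, gouge_c from where it was at the start of the episode above 0.02 m).
It fails at once if the mallet or the glue bottle is moved more than 20 mm or knocked over (distance of any of mallet, glue from where it was at the start of the episode above 0.02 m or angle between any of mallet, glue's own z axis and vertical above 0.5 rad).
It also fails if it takes over 51 s, if anything falls off the work surface, if the arm or the gripper's body presses on something with over 40 N, if the wrist force passes 120 N, or if a joint passes its speed limit or range.

ROBOT

A 6-joint arm with a two-finger parallel gripper is mounted at the origin on the work surface. World frame = base frame: x ahead of the robot, y to its left, z up, the work surface at z = 0. Lengths are in mm, angles in rad, forces in N, time in s.
With the tool pointing down it reaches from about 275 to 1000 mm from the base axis. Payload 8.4 kg.
Tool frame: the origin (TCP) lies midway between the tips of the shut fingers; the grasp point (between the pads) lies 19 mm behind it; z points along the fingers, y is the line along which they close (so a half turn about z gives the same grasp; the last joint's range is limited). The gripper opens to 85 mm and grips with 20 to 120 N. Pads are 22 mm wide; open, the fingers measure 114 mm over their backs; the gripper's body (76 mm by 85 mm) begins 54 mm behind the grasp point. The pads swing forward as they close: fully open they stand 13 mm farther back than shut.
Start: joints at [1.347, 0.353, 1.633, -0, 1.155, -0.002], TCP at [137.489, 609.692, 231.281] pointing down, gripper open.
Joint ranges: [-2.63, 2.63], [-0.92, 2.1], [0.06, 2.66], [-1.3, 4.44], [0, 2.69], [-3.02, 3.02]. Speed limits (rad/s): [2.22, 2.22, 2.79, 3.14, 3.14, 3.14].

INTERFACE

Orientations are given as [roll, pitch, yaw] about the fixed x, y, z axes, in that order (R = Rz(yaw) Ry(pitch) Rx(roll)).
In Python, from rig import telemetry, optics, r gives the robot as it stands.
- The arm moves only by the tool play_rows, never from a script. Its arguments are lists of equal length, an entry for each row: "dp": the shift along the tool's x, y, z in units of 40 mm (1.0 is 40 mm), a list of three; "rot": the turn, a rotation vector about the tool's x, y, z in units of 6 degrees (1.0 is 6 degrees), a list of three. In form: {"dp": [[tx, ty, tz], ...], "rot": [[ax, ay, az], ...]}. A call has 1 to 5 rows; each row is the pose to reach, as a shift and turn from the pose commanded when the call began, along the tool's axes at that moment; what a row does not reach only later rows make up. A row lasts 1/12 s, in which the tool goes at most 41.7 mm and 7.16 degrees, less where a joint would pass 70% of its speed; a pose out of reach is approached as far as the arm can. A call with a gripper value outside its range is refused whole. "fingers" is the opening, from 0 (shut) to 1 (fully open), set as the call begins (left out, the last holds). The fingers move at their own pace and stop on an object; "grip_force" is the grip in N (left out, the last holds). Time passes only in rows, so rows that repeat a pose let the fingers close. It gives the time, the measured TCP pose, the force, the opening and the grip force at its end, in the units of the state.
- telemetry.sense(): the state, without advancing time (a new reading comes with each control period).
- optics.grab_frame(name): name is "side" or "top"; returns a dict with "color" (400x640x3 uint8, red, green, blue), "mtx" (3x3 intrinsics, pixels), "R" (3x3) and "t" (3): a world point X has camera coordinates R X + t. Camera axes: x right, y down, z forward; pixel columns grow to the right and rows downward; lengths in mm; the calibration is good to about 2 mm. A picture is of the moment at which its call begins. There is no depth.
- r.sign_off(): hands the job in; it is judged then, once.
The state is a dict: "clock": time; "qpos": joint angles; "qvel": joint speeds; "joint_efforts": joint torques, N m; "eef_pos": TCP position; "tcp_rot": TCP orientation; "contact_force": force on the tool from outside, world axes, zero at the start; "wrist_torque": the same for the moment, N m; "opening": opening from 0.0 (shut) to 1.0 (fully open); "grasp_force": force on a finger pad.
Only numpy, scipy, OpenCV 4.12 (cv2) and the standard library are available. Lean on these libraries where they do the work, as an engineer would, in place of code of your own. Each camera call takes 0.05 s, during which the arm holds its last target. There are 200 camera calls.

## Working session

There is one attempt and no reset: what is moved stays moved. The work goes in short steps, Python scripts to look and compute and a tool call to move; the robot and the scene stay as the last step left them, time stands still between calls to the robot, and variables do not carry over. Pictures are saved under pics/ and viewed, at most 10 in all, crops included, and the job is handed in when it is done.

Besides the shell and the picture viewer there is one more tool, called after "Emit:" by a JSON object that holds its "method" and its "body". play_rows: Moves the arm, as the interface text tells. Its arguments: {"type":"object","properties":{"dp":{"type":"array"},"rot":{"type":"array"},"fingers":{"type":"number"},"grip_force":{"type":"number"}},"required":["dp","rot"]}

```bash
mkdir -p pics; cat > h.py <<'E'
import numpy as np, cv2
from rig import telemetry, optics, r
def pix2z(f,uv,z):
    K=np.array(f["mtx"]);R=np.array(f["R"]);t=np.array(f["t"]).ravel()
    c=-R.T@t; d=R.T@np.linalg.inv(K)@np.array([uv[0],uv[1],1.])
    return c+d*(z-c[2])/d[2]
def proj(f,X):
    p=np.array(f["mtx"])@(np.array(f["R"])@np.array(X,float)+np.array(f["t"]).ravel()); return p[:2]/p[2]
def save(f,name,crop=None,s=1):
    im=f["color"][:,:,::-1]
    if crop: x0,y0,x1,y1=crop; im=im[y0:y1,x0:x1]
    cv2.imwrite("pics/"+name,cv2.resize(im,None,fx=s,fy=s,interpolation=cv2.INTER_CUBIC))
E
python3 - <<'E'
from h import *
import pickle
d={}
for n in("top","side"):
    f=optics.grab_frame(n);d[n]=f;save(f,n+"0.png",s=1.25); print(n,-np.array(f["R"]).T@np.array(f["t"]).ravel())
pickle.dump(d,open("f0.pkl","wb"))
print(telemetry.sense())
E
```

```text
top [ 365.77724301   -5.99281195 1318.0593034 ]
side [  70.30788666 -643.30378598  836.43831669]
{'clock': 0.1, 'qpos': array([ 1.34658356e+00,  3.53608030e-01,  1.63408478e+00, -4.66091472e-06,
        1.15522562e+00, -2.39665445e-03]), 'qvel': array([-2.13106657e-04,  6.71736552e-05, -1.90935658e-04, -1.13522460e-03,
        1.11337123e-03, -6.37562979e-04]), 'joint_efforts': array([ 1.02662543e-03, -6.06362915e+01, -3.42820036e+01,  1.80249622e-04,
        3.87793334e-03,  1.90200879e-06]), 'eef_pos': array([137.39966667, 609.24567643, 230.60786331]), 'tcp_rot': array([-3.14026687e+00,  1.08427286e-06,  2.91977843e+00]), 'contact_force': array([-0.26953591,  0.09571829, -0.32035835]), 'wrist_torque': array([0.00636148, 0.0211713 , 0.02802977]), 'grasp_force': 0.0, 'opening': 0.9965538258876414}
```

View pics/top0.png

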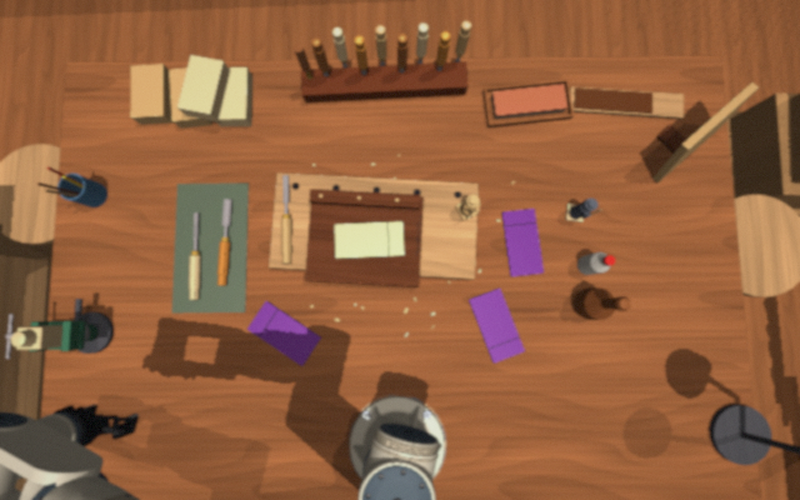

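View pics/side0.png

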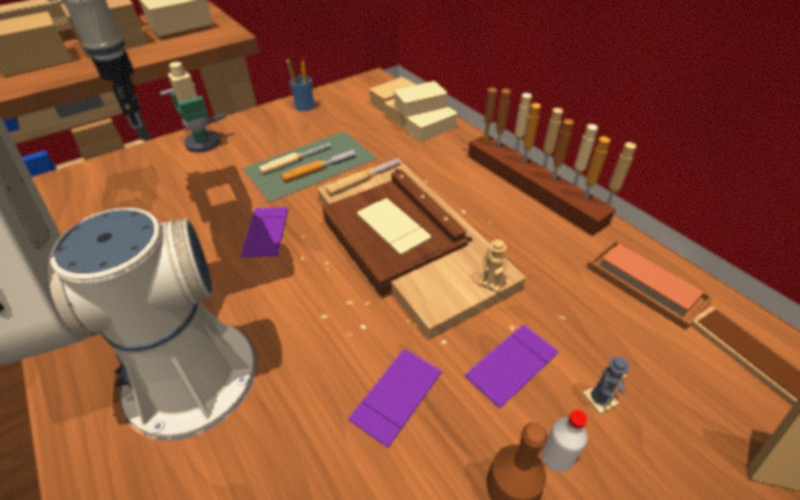

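The top view shows the pale blank at about (370,240) on the dark hook, with the pencil line near its right end (389,239). The purple plates at (285,333), (497,326) and (522,242) are decoys by colour and are off the board. The figure is at (468,207). I'll confirm with one enlarged crop.

```bash
python3 - <<'E'
from h import *
import pickle
f=pickle.load(open("f0.pkl","rb"))["top"]; save(f,"crop0.png",(232,145,362,235),6)
E
```

```text
(no output)
```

View pics/crop0.png

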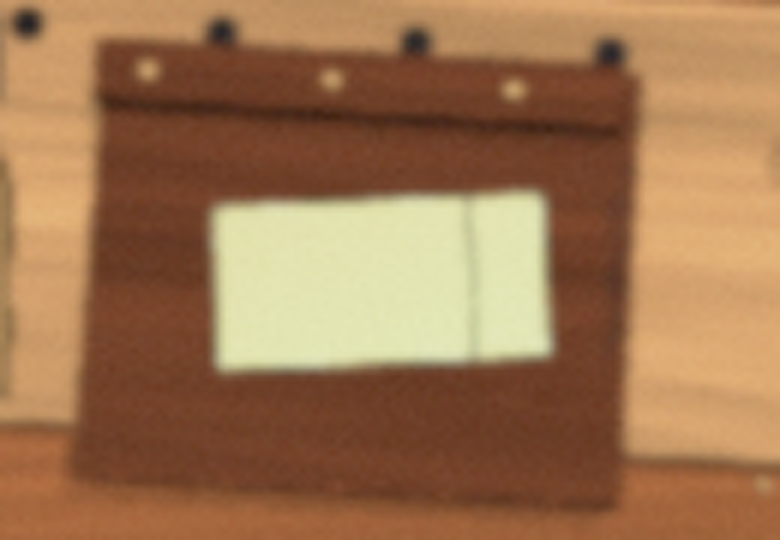

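The crop confirms it: this is the only pale plate on the board. Its corners are at crop px (212,207), (545,190), (552,354), (218,372), and the line runs (467,196)–(476,360). The board's front corners are (75,478) and (617,505), and the fence foot runs (100,104)–(615,130).

```bash
cat >> h.py <<'E'
def cr(p,x0=232,y0=145,s=6): return (x0+(p[0]+.5)/s-.5, y0+(p[1]+.5)/s-.5)
def quad(f,z=71,show=False):
    "blank quad (world mm at height z) from colour segmentation, refined by minAreaRect on an upsampled image"
    im=cv2.resize(f["color"][135:245,222:382],None,fx=8,fy=8,interpolation=cv2.INTER_CUBIC)
    h=cv2.cvtColor(im,cv2.COLOR_RGB2HSV); 
    m=cv2.inRange(h,(25,25,140),(50,140,255))
    cs,_=cv2.findContours(m,cv2.RETR_EXTERNAL,cv2.CHAIN_APPROX_NONE); c=max(cs,key=cv2.contourArea)
    P=np.array([pix2z(f,cr(p,222,135,8),z)[:2] for p in c[:,0,:]],np.float32)
    return cv2.minAreaRect(P),P
E
python3 - <<'E'
from h import *
import pickle
d=pickle.load(open("f0.pkl","rb"));f=d["top"]
W=lambda p,z:pix2z(f,cr(p),z)[:2].round(1)
for n,p,z in [("BL",(212,207),71),("BR",(545,190),71),("FR",(552,354),71),("FL",(218,372),71),("l1",(467,196),71),("l2",(476,360),71),
 ("boardFL",(75,478),63),("boardFR",(617,505),63),("fenceL",(100,106),63),("fenceR",(615,132),63),("ftopFarL",(97,40),87),("ftopR",(638,76),87),("ftL",(100,97),87),("rightedge",(630,140),63)]: print(n,W(p,z))
print(quad(f)[0])
E
```

```text
BL [578.6 159.4]
BR [586.1 -23.2]
FR [495.7 -25.9]
FL [487.8 155.7]
l1 [583.2  19.6]
l2 [492.8  15.4]
boardFL [431.4 234.4]
boardFR [413.7 -60.3]
fenceL [637.4 222.8]
fenceR [619.6 -62.4]
ftopFarL [668.9 220.5]
ftopR [645.6 -74.4]
ftL [637.2 218.5]
rightedge [615.  -70.7]
((536.567138671875, 67.22499084472656), (91.63555908203125, 180.576904296875), 1.7623627185821533)
```

Emit:
{"method": "play_rows", "body": {"dp": [[-0.5, -0.5, 0], [-1.2, -1.2, 0], [-1.9, -1.9, 0], [-2.6, -2.7, 0], [-3.3, -3.4, 0]], "rot": [[0, 0, 0], [0, 0, 0], [0, 0, 0], [0, 0, 0], [0, 0, 0]], "fingers": 1.0}}

```text
clock: 0.52
eef_pos: [236.5, 445.9, 230.8]
tcp_rot: [-3.141, -0.0, 2.921]
contact_force: [1.3, 0.1, 0.5]
opening: 1.0
grasp_force: 0.0
```

Emit:
{"method": "play_rows", "body": {"dp": [[-0.7, -0.7, 0], [-1.4, -1.4, 0], [-2.1, -2.1, 0], [-2.8, -2.8, 0], [-3.5, -3.5, 0]], "rot": [[0, 0, -0.3], [0, 0, -0.6], [0, 0, -0.9], [0, 0, -1.2], [0, 0, -1.5]]}}

```text
clock: 0.93
eef_pos: [342.5, 278.8, 231.2]
tcp_rot: [-3.142, 0.0, 3.079]
contact_force: [1.0, -0.1, -0.3]
opening: 1.0
grasp_force: 0.0
```

```bash
cat >> h.py <<'E'
YAW=-0.061
hx=np.array([np.cos(YAW),np.sin(YAW)]);hy=np.array([-np.sin(YAW),np.cos(YAW)])
def toH(p): p=np.array(p)[:2]; return np.array([p@hx,p@hy])
def go(xh,yh,z):
    "units of dp to reach hook-aligned (xh,yh), z; plus yaw error in units"
    from scipy.spatial.transform import Rotation as Ro
    s=telemetry.sense(); R=Ro.from_euler("xyz",s["tcp_rot"]).as_matrix()
    X=np.r_[xh*hx+yh*hy,z]
    want=Ro.from_euler("xyz",[np.pi,0,np.pi+YAW]).as_matrix()
    print("t",s["clock"],"hook xy",toH(s["eef_pos"]).round(1),"z",s["eef_pos"][2].round(1),"F",s["contact_force"].round(1),"op",round(s["opening"],2))
    print("dp",(R.T@(X-s["eef_pos"])/40).round(3),"rot",(Ro.from_matrix(R.T@want).as_rotvec()*180/np.pi/6).round(3))
E
python3 -c "
from h import *
go(450,100,100)"
```

```text
t 0.9333 hook xy [324.9 299.1] z 231.2 F [ 1.  -0.1 -0.3] op 1.0
dp [-3.137 -4.973  3.281] rot [-0.001  0.    -0.017]
```

Emit:
{"method": "play_rows", "body": {"dp": [[-0.5, -0.8, 0], [-1.0, -1.6, 0], [-1.5, -2.4, 0], [-2.0, -3.2, 0], [-2.5, -4.0, 0]], "rot": [[0, 0, 0], [0, 0, 0], [0, 0, 0], [0, 0, 0], [0, 0, 0]]}}

```text
clock: 1.35
eef_pos: [431.9, 112.6, 231.3]
tcp_rot: [3.142, -0.0, 3.077]
contact_force: [1.6, 0.6, -0.1]
opening: 1.0
grasp_force: 0.0
```

Emit:
{"method": "play_rows", "body": {"dp": [[-0.4, -0.6, 0], [-0.6, -1.0, 0.6], [-0.6, -1.0, 1.4], [-0.6, -1.0, 2.2], [-0.6, -1.0, 3.0]], "rot": [[0, 0, 0], [0, 0, 0], [0, 0, 0], [0, 0, 0], [0, 0, 0]]}}

```text
clock: 1.77
eef_pos: [453.0, 72.4, 110.2]
tcp_rot: [3.141, 0.001, 3.076]
contact_force: [1.0, 0.0, -1.5]
opening: 1.001
grasp_force: 0.0
```

Emit:
{"method": "play_rows", "body": {"dp": [[0, 0, 0.5], [0, 0, 0.8], [0, 0, 1.0], [0, 0, 1.0]], "rot": [[0, 0, 0], [0, 0, 0], [0, 0, 0], [0, 0, 0]]}}

```text
clock: 2.1
eef_pos: [451.8, 72.8, 69.8]
tcp_rot: [-3.141, -0.003, 3.077]
contact_force: [0.6, -0.1, 0.4]
opening: 0.998
grasp_force: 0.0
```

```bash
python3 -c "
from h import *
go(450,100,53)
f=optics.grab_frame('side'); save(f,'side1.png',(200,80,440,270),3)
f=optics.grab_frame('top'); save(f,'top1.png',(232,145,362,265),5)
"
```

```text
t 2.1 hook xy [446.5 100.2] z 69.8 F [ 0.6 -0.1  0.4] op 1.0
dp [-0.088 -0.005  0.42 ] rot [-0.006 -0.027 -0.036]
```

View pics/side1.png

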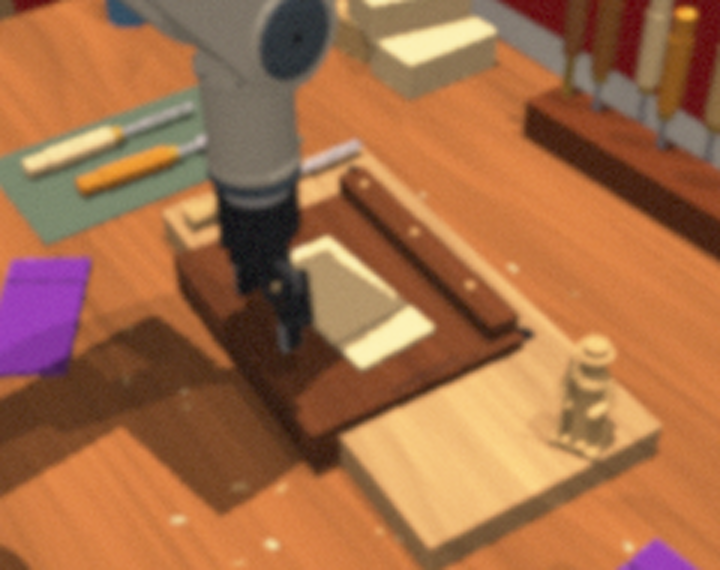

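The side crop shows the right fingertip at about (289,349), in front of the blank's near edge, with everything clear. I'll lower to the pushing height.

Emit:
{"method": "play_rows", "body": {"dp": [[0, 0, 0.2], [0, 0, 0.3], [0, 0, 0.3]], "rot": [[0, 0, 0], [0, 0, 0], [0, 0, 0]]}}

```text
clock: 2.45
eef_pos: [452.8, 73.0, 59.0]
tcp_rot: [-3.142, -0.0, 3.077]
contact_force: [0.1, 0.7, 0.5]
opening: 0.998
grasp_force: 0.0
```

```bash
python3 -c "
from h import *
f=optics.grab_frame('side')
for z in (64,69,74,79,84):
  for dy in (43,57): print(z,dy,((proj(f,np.r_[446.5*hx+(100-dy)*hy,z])-[200,80])*3).round(0))
go(450,100,53)
"
```

```text
64 43 [289. 358.]
64 57 [296. 367.]
69 43 [289. 354.]
69 57 [296. 363.]
74 43 [288. 350.]
74 57 [296. 359.]
79 43 [288. 347.]
79 57 [295. 355.]
84 43 [288. 343.]
84 57 [295. 352.]
t 2.5 hook xy [447.5 100.5] z 59.2 F [ 0.8 -0.2  0.5] op 1.0
dp [-0.062 -0.012  0.156] rot [-0.    -0.001 -0.035]
```

Emit:
{"method": "play_rows", "body": {"dp": [[0, 0, 0.1], [0, 0, 0.15], [-0.1, 0, 0.15], [-0.3, 0, 0.15], [-0.5, 0, 0.15]], "rot": [[0, 0, 0], [0, 0, -0.035], [0, 0, -0.035], [0, 0, -0.035], [0, 0, -0.035]]}}

```text
clock: 2.92
eef_pos: [473.8, 71.7, 53.4]
tcp_rot: [3.142, 0.0, 3.081]
contact_force: [-0.4, 0.3, -0.1]
opening: 1.002
grasp_force: 0.0
```

Emit:
{"method": "play_rows", "body": {"dp": [[-0.15, 0, 0], [-0.3, 0, 0], [-0.45, 0, 0], [-0.6, 0, 0], [-0.75, 0, 0]], "rot": [[0, 0, 0], [0, 0, 0], [0, 0, 0], [0, 0, 0], [0, 0, 0]]}}

```text
clock: 3.33
eef_pos: [503.4, 69.8, 53.3]
tcp_rot: [-3.142, -0.0, 3.08]
contact_force: [0.1, 0.0, 0.4]
opening: 1.002
grasp_force: 0.2
```

```bash
python3 -c "
from h import *
go(515,100,53)
f=optics.grab_frame('side'); save(f,'side2.png',(250,120,400,240),5)
"
```

```text
t 3.3333 hook xy [498.2 100.4] z 53.3 F [0.1 0.  0.4] op 1.0
dp [-0.42  -0.01   0.006] rot [-0.    -0.001 -0.002]
```

View pics/side2.png

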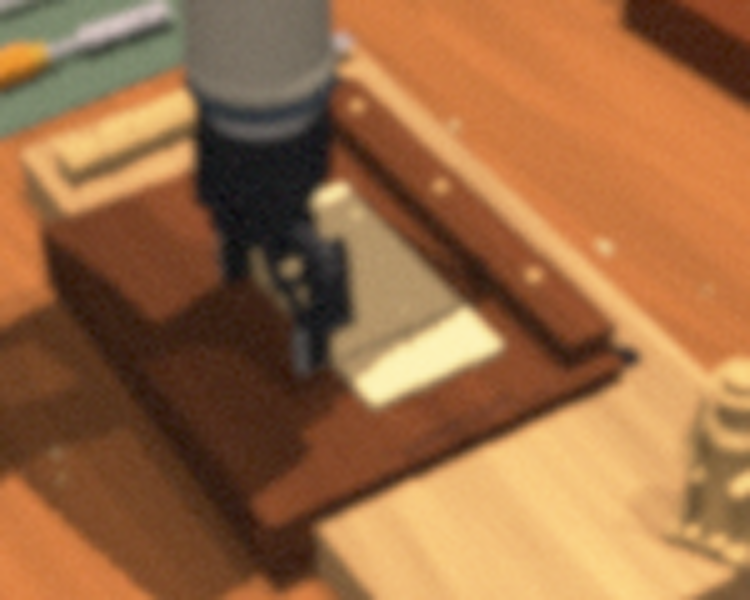

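The blank is being pushed squarely, with its back edge roughly parallel to the fence and a gap remaining at about (470,295). Continuing slowly.

Emit:
{"method": "play_rows", "body": {"dp": [[-0.1, 0, 0], [-0.2, 0, 0], [-0.3, 0, 0], [-0.38, 0, 0], [-0.45, 0, 0]], "rot": [[0, 0, 0], [0, 0, 0], [0, 0, 0], [0, 0, 0], [0, 0, 0]]}}

```text
clock: 3.8
eef_pos: [521.1, 68.8, 53.3]
tcp_rot: [-3.142, 0.0, 3.081]
contact_force: [-0.7, -0.2, -0.1]
opening: 1.0
grasp_force: 0.2
```

Emit:
{"method": "play_rows", "body": {"dp": [[-0.05, 0, 0], [-0.1, 0, 0], [-0.1, 0, 0]], "rot": [[0, 0, 0], [0, 0, 0], [0, 0, 0]]}}

```text
clock: 4.05
eef_pos: [524.4, 68.6, 53.1]
tcp_rot: [-3.142, -0.001, 3.08]
contact_force: [-1.4, -0.1, 0.3]
opening: 0.999
grasp_force: 0.5
```

Emit:
{"method": "play_rows", "body": {"dp": [[-0.03, 0, 0], [-0.05, 0, 0]], "rot": [[0, 0, 0], [0, 0, 0]]}}

```text
clock: 4.22
eef_pos: [524.8, 68.5, 52.9]
tcp_rot: [-3.141, -0.004, 3.08]
contact_force: [-8.8, 2.9, 6.0]
opening: 1.0
grasp_force: 4.6
```

Emit:
{"method": "play_rows", "body": {"dp": [[-0.03, 0, 0], [-0.05, 0, 0]], "rot": [[0, 0, 0], [0, 0, 0]]}}

```text
clock: 4.38
eef_pos: [524.8, 68.2, 52.5]
tcp_rot: [-3.141, -0.008, 3.08]
contact_force: [-14.1, 1.8, 7.9]
opening: 0.997
grasp_force: 7.3
```

```bash
python3 -c "
from h import *
go(519,100,53)
f=optics.grab_frame('side'); save(f,'side3.png',(250,120,400,240),5)
"
```

```text
t 4.3833 hook xy [519.7 100.1] z 52.5 F [-14.1   1.8   7.9] op 1.0
dp [ 0.017 -0.003 -0.011] rot [-0.008 -0.074 -0.007]
```

View pics/side3.png

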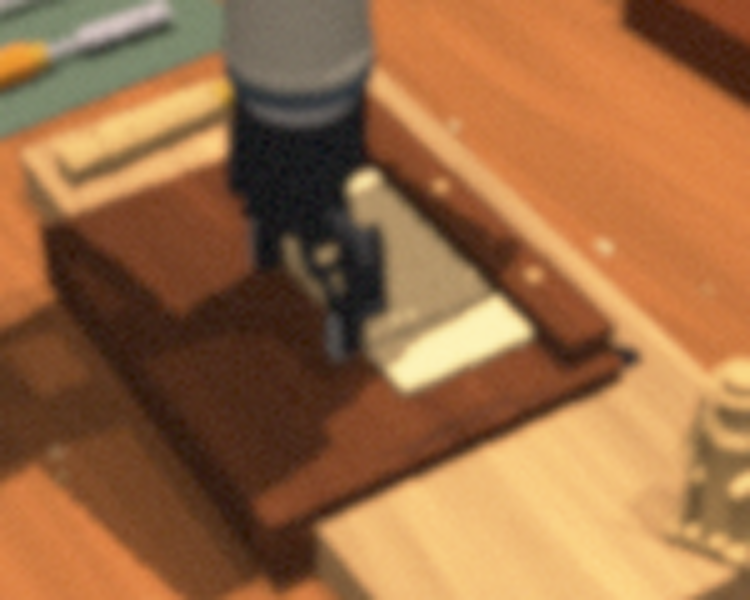

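The blank now sits against the fence: its back edge meets the fence foot at (360,175)–(500,290) and the force rose to 14 N. I'll back off, lift, shut the fingers and go round to its left end.

Emit:
{"method": "play_rows", "body": {"dp": [[0.2, 0, 0], [0.6, 0, 0], [0.6, 0, -0.6], [0.6, 0, -1.4], [0.6, 0, -2.0]], "rot": [[0, 0, 0], [0, 0, 0], [0, 0, 0], [0, 0, 0], [0, 0, 0]]}}

```text
clock: 4.85
eef_pos: [504.9, 69.8, 134.8]
tcp_rot: [-3.142, 0.001, 3.081]
contact_force: [0.8, -0.2, 0.8]
opening: 1.004
grasp_force: 0.0
```

Emit:
{"method": "play_rows", "body": {"dp": [[0, 0.6, 0], [0, 1.4, 0], [-0.6, 2.2, 0], [-1.4, 3.0, 0], [-2.0, 3.3, 0]], "rot": [[0, 0, 0], [0, 0, 0], [0, 0, 0], [0, 0, 0], [0, 0, 0]], "fingers": 0.0}}

```text
clock: 5.27
eef_pos: [594.4, 200.0, 134.0]
tcp_rot: [3.14, 0.003, 3.082]
contact_force: [1.0, 0.3, 0.0]
opening: 0.301
grasp_force: 0.0
```

```bash
python3 -c "
from h import *
import pickle
go(577,230,67)
f=optics.grab_frame('top'); save(f,'top2.png',(232,145,362,235),6); pickle.dump(f,open('f2.pkl','wb'))
"
```

```text
t 5.2667 hook xy [581.1 235.9] z 134.0 F [1.  0.3 0. ] op 0.3
dp [ 0.108 -0.15   1.675] rot [0.015 0.026 0.017]
```

View pics/top2.png

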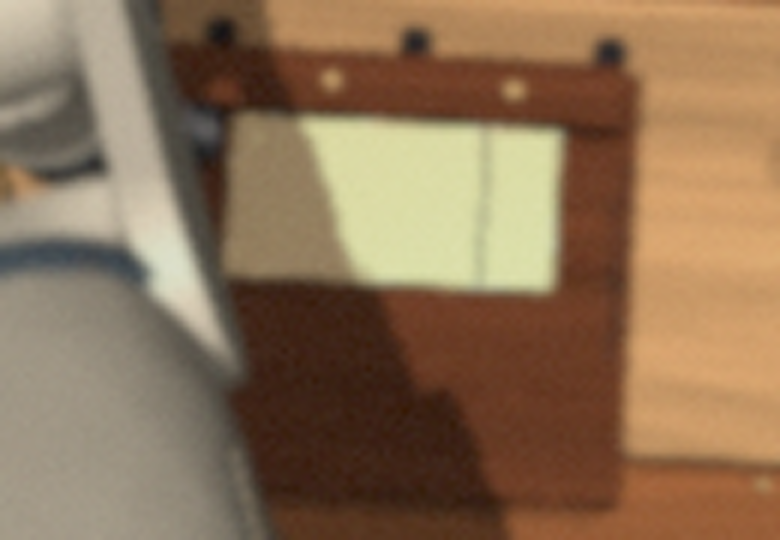

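The blank sits along the fence at crop px BL (230,112), BR (565,126), FR (556,292) and FL (225,277). The line runs (487,124)–(482,288). Next I measure its distance to the board's end.

```bash
cat >> h.py <<'E'
def edge(f):
    "board right edge: steepest red rise per row, in hook coords at z=63"
    g=cv2.GaussianBlur(f["color"][:,:,1].astype(np.float32),(1,3),0); out=[]
    for v in range(172,218):
        row=cv2.resize(g[v:v+1,325:345],None,fx=10,fy=1,interpolation=cv2.INTER_CUBIC)[0]
        h=(row.min()+row.max())/2; i=np.argmax(row>h); out.append(toH(pix2z(f,(325+(i+.5)/10-.5,v),63)))
    return np.array(out)
E
python3 - <<'E'
from h import *
import pickle
f=pickle.load(open("f2.pkl","rb"))
for n,p,z in [("BL",(230,112),71),("BR",(565,126),71),("FR",(556,292),71),("FL",(225,277),71),("l1",(487,124),71),("l2",(482,288),71)]: print(n,toH(pix2z(f,cr(p),z)).round(1))
e=edge(f); print(e[::6].round(1), np.median(e[:,1]), np.polyfit(e[:,0],e[:,1],1))
E
```

```text
BL [621.2 187.9]
BR [622.6   3.3]
FR [530.4   3.8]
FL [529.6 184.7]
l1 [621.6  46.2]
l2 [530.6  44.3]
[[602.5   6.2]
 [582.3   5.2]
 [562.3   4.2]
 [544.3 -36.6]
 [524.4 -37.5]
 [504.5 -36.4]
 [484.6 -36.3]
 [464.9 -36.5]] -36.52696174314882 [   0.34994905 -209.01647471]
```

Emit:
{"method": "play_rows", "body": {"dp": [[0.1, -0.15, 0.2], [0.1, -0.15, 0.7], [0.1, -0.15, 1.2], [0.1, -0.15, 1.5], [0.1, -0.15, 1.5]], "rot": [[0, 0, 0], [0, 0, 0], [0, 0, 0], [0, 0, 0], [0, 0, 0]]}}

```text
clock: 5.73
eef_pos: [585.9, 189.8, 70.5]
tcp_rot: [-3.14, -0.004, 3.08]
contact_force: [-0.8, -0.1, -0.2]
opening: -0.002
grasp_force: 0.0
```

```bash
python3 -c "
from h import *
go(577,205,66.5)
"
```

```text
t 5.7333 hook xy [573.3 225.1] z 70.5 F [-0.8 -0.1 -0.2] op -0.0
dp [-0.094 -0.503  0.099] rot [-0.018 -0.042 -0.002]
```

Emit:
{"method": "play_rows", "body": {"dp": [[0, 0, 0.05], [0, 0, 0.1], [0, -0.1, 0.1], [0, -0.3, 0.1], [0, -0.5, 0.1]], "rot": [[0, 0, 0], [0, 0, 0], [0, 0, 0], [0, 0, 0], [0, 0, 0]]}}

```text
clock: 6.15
eef_pos: [587.5, 170.4, 70.0]
tcp_rot: [3.141, 0.001, 3.081]
contact_force: [1.2, 0.9, 0.5]
opening: -0.003
grasp_force: 0.0
```

```bash
python3 -c "
from h import *
go(577,135,66.5)
"
```

```text
t 6.15 hook xy [576.  205.9] z 70.0 F [1.2 0.9 0.5] op -0.0
dp [-0.024 -1.773  0.088] rot [0.003 0.011 0.004]
```

Emit:
{"method": "play_rows", "body": {"dp": [[0, 0, 0.06], [0, 0, 0.1], [0, 0, 0.1]], "rot": [[0, 0, 0], [0, 0, 0], [0, 0, 0]]}}

```text
clock: 6.4
eef_pos: [587.1, 170.7, 65.1]
tcp_rot: [3.142, -0.0, 3.08]
contact_force: [0.5, 0.3, -0.8]
opening: -0.002
grasp_force: 0.0
```

Emit:
{"method": "play_rows", "body": {"dp": [[0, -0.1, 0], [0, -0.2, 0], [0, -0.35, 0], [0, -0.5, 0], [0, -0.65, 0]], "rot": [[0, 0, 0], [0, 0, 0], [0, 0, 0], [0, 0, 0], [0, 0, 0]]}}

```text
clock: 6.82
eef_pos: [585.5, 144.4, 65.3]
tcp_rot: [3.142, -0.0, 3.081]
contact_force: [-0.4, 0.7, 0.3]
opening: 0.003
grasp_force: 0.2
```

Emit:
{"method": "play_rows", "body": {"dp": [[0, -0.15, 0], [0, -0.3, 0], [0, -0.45, 0], [0, -0.6, 0], [0, -0.7, 0]], "rot": [[0, 0, 0], [0, 0, 0], [0, 0, 0], [0, 0, 0], [0, 0, 0]]}}

```text
clock: 7.23
eef_pos: [583.8, 116.2, 65.3]
tcp_rot: [-3.142, -0.0, 3.08]
contact_force: [0.5, 0.7, 0.6]
opening: 0.001
grasp_force: 0.2
```

```bash
python3 -c "
from h import *
import pickle
go(577,112,66.5)
f=optics.grab_frame('top'); save(f,'top3.png',(232,145,362,235),6); pickle.dump(f,open('f3.pkl','wb'))
"
```

```text
t 7.2333 hook xy [575.6 151.6] z 65.3 F [0.5 0.7 0.6] op 0.0
dp [-0.035 -0.989 -0.03 ] rot [-0.001 -0.    -0.004]
```

View pics/top3.png

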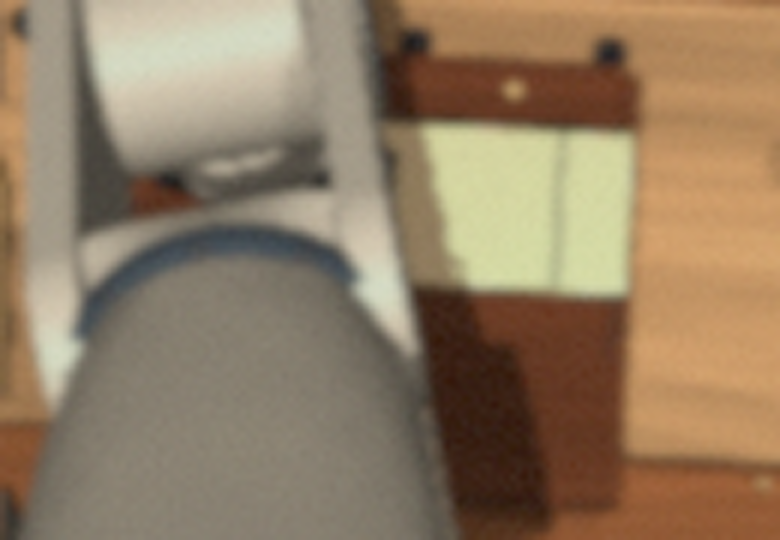

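The blank slid along the fence: the line is now at (562,130)–(556,290) and the right end at (635,128)–(628,297), about level with the board's end.

```bash
python3 - <<'E'
from h import *
import pickle
f=pickle.load(open("f3.pkl","rb"))
for p in [(562,130),(556,290),(635,128),(628,297),(405,120)]: print(toH(pix2z(f,cr(p),71)).round(1))
E
```

```text
[620.3   4.9]
[531.5   3.9]
[623.4 -35.2]
[529.6 -35.5]
[621.6  91.4]
```

Emit:
{"method": "play_rows", "body": {"dp": [[0, -0.12, 0], [0, -0.25, 0], [0, -0.4, 0], [0, -0.55, 0], [0, -0.65, 0]], "rot": [[0, 0, 0], [0, 0, 0], [0, 0, 0], [0, 0, 0], [0, 0, 0]]}}

```text
clock: 7.7
eef_pos: [582.2, 90.3, 65.3]
tcp_rot: [-3.141, -0.0, 3.08]
contact_force: [0.4, 0.8, 0.2]
opening: 0.004
grasp_force: 0.2
```

Emit:
{"method": "play_rows", "body": {"dp": [[0, -0.12, 0], [0, -0.25, 0], [0, -0.37, 0], [0, -0.45, 0], [0, -0.47, 0]], "rot": [[0, 0, 0], [0, 0, 0], [0, 0, 0], [0, 0, 0], [0, 0, 0]]}}

```text
clock: 8.12
eef_pos: [581.1, 71.7, 65.3]
tcp_rot: [-3.142, -0.0, 3.08]
contact_force: [-0.1, 0.7, -0.3]
opening: -0.0
grasp_force: 0.2
```

Emit:
{"method": "play_rows", "body": {"dp": [[0, 0, 0], [0, 0.15, 0], [0, 0.5, 0], [0, 0.9, 0], [0, 0.9, -0.7]], "rot": [[0, 0, 0], [0, 0, 0], [0, 0, 0], [0, 0, 0], [0, 0, 0]]}}

```text
clock: 8.53
eef_pos: [580.5, 110.9, 89.4]
tcp_rot: [-3.141, -0.007, 3.082]
contact_force: [-1.5, 0.2, -0.0]
opening: 0.0
grasp_force: 0.0
```

Emit:
{"method": "play_rows", "body": {"dp": [[0, 0, -0.5], [0, 0, -1.0], [0.7, 0, -1.0], [1.4, 0, -1.0], [2.1, 0, -1.0]], "rot": [[0, 0, 0], [0, 0, 0], [0, 0, 0], [0, 0, 0], [0, 0, 0]], "fingers": 1.0}}

```text
clock: 8.95
eef_pos: [498.8, 114.7, 133.7]
tcp_rot: [3.141, 0.001, 3.081]
contact_force: [-0.6, 0.3, -0.3]
opening: 0.703
grasp_force: 0.0
```

```bash
python3 -c "
from h import *
import pickle
go(490,15,53)
f=optics.grab_frame('top'); save(f,'top4.png',(252,145,362,235),6); pickle.dump(f,open('f4.pkl','wb'))
"
```

```text
t 8.95 hook xy [490.9 144.9] z 133.7 F [-0.6  0.3 -0.3] op 0.7
dp [ 0.025 -3.249  2.015] rot [0.005 0.009 0.004]
```

View pics/top4.png

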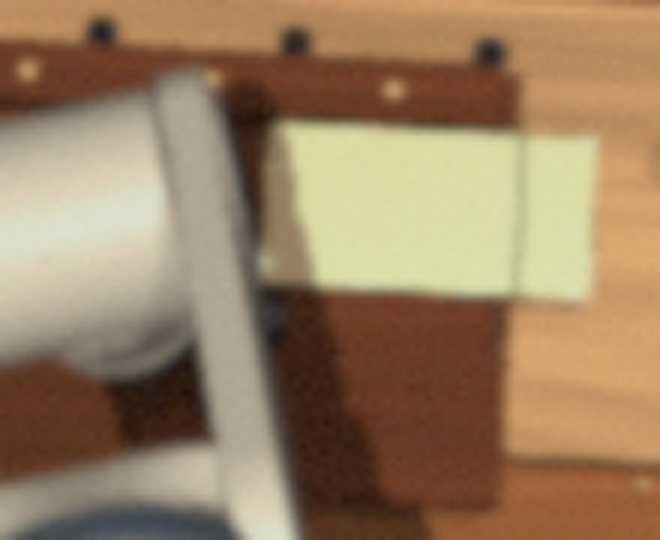

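The line is at (522,138)–(517,296), slightly beyond the board's end, and the right end is at (597,138)–(590,302).

```bash
python3 - <<'E'
from h import *
import pickle
f=pickle.load(open("f4.pkl","rb"))
for p in [(522,138),(517,296),(597,138),(590,302),(280,122),(400,127),(500,131),(300,288),(480,297)]: print(p,toH(pix2z(f,cr(p,252),71)).round(1))
E
```

```text
(522, 138) [618.  -39.3]
(517, 296) [530.4 -40.4]
(597, 138) [620.1 -80.4]
(590, 302) [529.1 -80.3]
(280, 122) [620.3  94.1]
(400, 127) [620.8  28. ]
(500, 131) [621.4 -27. ]
(300, 288) [528.9  78. ]
(480, 297) [528.9 -20.3]
```

Emit:
{"method": "play_rows", "body": {"dp": [[0, -0.6, 0], [0, -1.4, 0], [0, -2.2, 0], [0, -3.0, 0.2], [0, -3.3, 0.6]], "rot": [[0, 0, 0], [0, 0, 0], [0, 0, 0], [0, 0, 0], [0, 0, 0]], "fingers": 1.0}}

```text
clock: 9.42
eef_pos: [492.9, -20.1, 110.6]
tcp_rot: [-3.141, 0.004, 3.081]
contact_force: [0.3, 0.2, 0.3]
opening: 0.999
grasp_force: 0.0
```

Emit:
{"method": "play_rows", "body": {"dp": [[0, 0, 0.3], [0, 0, 0.7], [0, 0, 1.0], [0, 0, 1.2], [0, 0, 1.2]], "rot": [[0, 0, 0], [0, 0, 0], [0, 0, 0], [0, 0, 0], [0, 0, 0]]}}

```text
clock: 9.83
eef_pos: [490.7, -17.6, 59.9]
tcp_rot: [3.142, -0.002, 3.081]
contact_force: [-0.8, -0.2, -0.3]
opening: 1.001
grasp_force: 0.0
```

```bash
python3 -c "
from h import *
go(519,12,53)
"
```

```text
t 9.8333 hook xy [490.9  12.4] z 59.9 F [-0.8 -0.2 -0.3] op 1.0
dp [-0.703 -0.01   0.171] rot [ 0.    -0.023  0.005]
```

Emit:
{"method": "play_rows", "body": {"dp": [[0, 0, 0.1], [0, 0, 0.17], [-0.15, 0, 0.17], [-0.3, 0, 0.17], [-0.45, 0, 0.17]], "rot": [[0, 0, 0], [0, 0, 0], [0, 0, 0], [0, 0, 0], [0, 0, 0]]}}

```text
clock: 10.25
eef_pos: [510.7, -19.5, 55.0]
tcp_rot: [3.142, 0.001, 3.081]
contact_force: [-0.7, -0.1, -0.8]
opening: 0.999
grasp_force: 0.0
```

Emit:
{"method": "play_rows", "body": {"dp": [[-0.08, 0, 0], [-0.15, 0, 0], [-0.2, 0, 0], [-0.25, 0, 0], [-0.25, 0, 0]], "rot": [[0, 0, 0], [0, 0, 0], [0, 0, 0], [0, 0, 0], [0, 0, 0]]}}

```text
clock: 10.67
eef_pos: [518.8, -20.1, 54.3]
tcp_rot: [-3.142, -0.002, 3.08]
contact_force: [-1.5, 0.2, 0.7]
opening: 1.001
grasp_force: 0.7
```

Emit:
{"method": "play_rows", "body": {"dp": [[-0.03, 0, 0], [-0.05, 0, 0]], "rot": [[0, 0, 0], [0, 0, 0]]}}

```text
clock: 10.83
eef_pos: [519.1, -20.1, 54.0]
tcp_rot: [-3.142, -0.004, 3.08]
contact_force: [-10.0, 0.3, 5.7]
opening: 1.004
grasp_force: 4.6
```

Emit:
{"method": "play_rows", "body": {"dp": [[0.1, 0, 0], [0.4, 0, 0], [0.8, 0, 0], [1.2, 0, -0.4], [1.4, 0, -1.2]], "rot": [[0, 0, 0], [0, 0, 0], [0, 0, 0], [0, 0, 0], [0, 0, 0]]}}

```text
clock: 11.25
eef_pos: [461.2, -16.6, 100.1]
tcp_rot: [-3.141, -0.007, 3.081]
contact_force: [0.4, -0.3, -0.2]
opening: 0.997
grasp_force: 0.0
```

Emit:
{"method": "play_rows", "body": {"dp": [[0, 0, -0.7], [0.3, 0.5, -1.4], [0.8, 1.2, -1.6], [1.2, 2.0, -1.6], [1.4, 2.8, -1.6]], "rot": [[0, 0, 0], [0, 0, 0], [0, 0, 0], [0, 0, 0], [0, 0, 0]]}}

```text
clock: 11.67
eef_pos: [415.3, 99.3, 167.5]
tcp_rot: [3.141, 0.002, 3.079]
contact_force: [-0.1, -0.3, -0.3]
opening: 0.996
grasp_force: 0.0
```

Emit:
{"method": "play_rows", "body": {"dp": [[0, 0.8, 0], [0, 1.6, 0], [0, 2.4, 0], [0, 2.8, 0], [0, 2.8, 0]], "rot": [[0, 0, 0], [0, 0, 0], [0, 0, 0], [0, 0, 0], [0, 0, 0]]}}

```text
clock: 12.08
eef_pos: [424.0, 213.3, 166.8]
tcp_rot: [3.14, 0.002, 3.083]
contact_force: [-0.1, -0.4, -0.7]
opening: 1.002
grasp_force: 0.0
```

```bash
python3 -c "
from h import *
import pickle
go(519,12,53)
f=optics.grab_frame('top'); save(f,'top5.png',(252,145,362,235),7); pickle.dump(f,open('f5.pkl','wb'))
"
```

```text
t 12.0833 hook xy [410.2 238.7] z 166.8 F [-0.1 -0.4 -0.7] op 1.0
dp [-2.699 -5.681  2.841] rot [0.017 0.02  0.026]
```

View pics/top5.png

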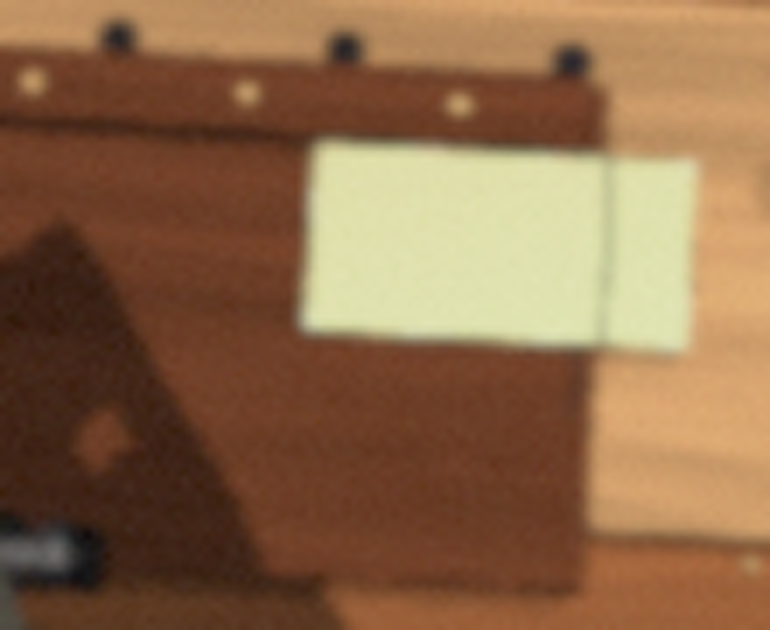

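The final view shows the blank's corners at (311,140), (697,160), (689,352) and (301,330), and the line at (609,160)–(602,345). The board's end is at about (591,400), and the back edge lies along the fence foot.

```bash
python3 - <<'E'
from h import *
import pickle
f=pickle.load(open("f5.pkl","rb"))
for p in [(311,140),(697,160),(689,352),(301,330),(609,160),(602,345)]: print(p,toH(pix2z(f,cr(p,252,145,7),71)).round(1))
e=edge(f); e=e[(e[:,0]<525)]; print(np.c_[e][::3].round(1).tolist(), np.median(e[:,1]))
# line column by darkness per row inside blank
g=f["color"].astype(float).sum(2)
L=[]
for v in range(171,192):
    row=cv2.resize(g[v:v+1,332:345].astype(np.float32),None,fx=10,fy=1,interpolation=cv2.INTER_CUBIC)[0]; i=row.argmin()
    L.append(toH(pix2z(f,(332+(i+.5)/10-.5,v),71)))
print("line",np.median(np.array(L),0)); print("rect",quad(f)[0])
E
```

```text
(311, 140) [621.1 101.6]
(697, 160) [620.6 -80.6]
(689, 352) [529.3 -80.6]
(301, 330) [530.6 101.1]
(609, 160) [618.6 -39.2]
(602, 345) [530.6 -39.8]
[[524.4, -37.8], [514.4, -36.9], [504.5, -36.4], [494.6, -36.8], [484.6, -36.3], [474.7, -36.1], [464.9, -36.5], [455.1, -36.6]] -36.545799211418206
line [573.29599326 -39.91488904]
rect ((575.0045776367188, -24.254295349121094), (179.67066955566406, 92.21546173095703), 86.30974578857422)
```

The line stands about 3.3 mm out, which is inside the window but short of 6 mm. There is plenty of time, so I'll nudge it another 2.5 mm along the fence.

Emit:
{"method": "play_rows", "body": {"dp": [[-0.5, -0.4, 0], [-1.3, -0.9, 0], [-2.1, -1.4, 0], [-2.9, -1.9, 0], [-3.6, -2.3, 0]], "rot": [[0, 0, 0], [0, 0, 0], [0, 0, 0], [0, 0, 0], [0, 0, 0]], "fingers": 0.0}}

```text
clock: 12.55
eef_pos: [562.7, 106.5, 166.6]
tcp_rot: [-3.141, 0.001, 3.08]
contact_force: [0.7, 1.6, -0.3]
opening: 0.299
grasp_force: 0.0
```

Emit:
{"method": "play_rows", "body": {"dp": [[-0.3, 0, 0], [-0.5, 0, 0.5], [-0.5, 0, 1.2], [-0.5, 0, 1.8], [-0.5, 0, 1.8]], "rot": [[0, 0, 0], [0, 0, 0], [0, 0, 0], [0, 0, 0], [0, 0, 0]]}}

```text
clock: 12.97
eef_pos: [578.0, 106.2, 90.2]
tcp_rot: [-3.14, -0.007, 3.079]
contact_force: [-1.8, 0.7, -0.0]
opening: 0.001
grasp_force: 0.0
```

```bash
python3 -c "
from h import *
go(575.5,104.4,65.5)
"
```

```text
t 12.9667 hook xy [570.4 141.2] z 90.2 F [-1.8  0.7 -0. ] op 0.0
dp [-0.133 -0.918  0.618] rot [-0.019 -0.067 -0.013]
```

Emit:
{"method": "play_rows", "body": {"dp": [[0, 0, 0.3], [0, 0, 0.6], [0, 0, 0.6], [0, -0.3, 0.6], [0, -0.6, 0.6]], "rot": [[0, 0, 0], [0, 0, 0], [0, 0, 0], [0, 0, 0], [0, 0, 0]]}}

```text
clock: 13.38
eef_pos: [580.3, 84.0, 71.3]
tcp_rot: [3.142, 0.001, 3.082]
contact_force: [0.9, -0.9, -0.4]
opening: 0.0
grasp_force: 0.0
```

Emit:
{"method": "play_rows", "body": {"dp": [[0, 0, 0], [0, 0, 0]], "rot": [[0, 0, 0], [0, 0, 0]]}}

```text
clock: 13.55
eef_pos: [580.3, 83.4, 71.3]
tcp_rot: [3.141, 0.001, 3.079]
contact_force: [-0.4, 1.2, -0.6]
opening: -0.003
grasp_force: 0.0
```

```bash
python3 -c "
from h import *
go(575.5,104.4,65.5)
"
```

```text
t 13.55 hook xy [574.1 118.6] z 71.3 F [-0.4  1.2 -0.6] op -0.0
dp [-0.036 -0.356  0.145] rot [ 0.002  0.011 -0.014]
```

Emit:
{"method": "play_rows", "body": {"dp": [[0, 0, 0.1], [0, 0, 0.15], [0, 0, 0.15], [0, -0.1, 0.15], [0, -0.2, 0.15]], "rot": [[0, 0, 0], [0, 0, 0], [0, 0, 0], [0, 0, 0], [0, 0, 0]]}}

```text
clock: 13.97
eef_pos: [579.3, 76.5, 64.4]
tcp_rot: [-3.142, -0.0, 3.081]
contact_force: [-0.2, 1.8, 0.3]
opening: 0.0
grasp_force: 0.7
```

Emit:
{"method": "play_rows", "body": {"dp": [[0, -0.06, 0], [0, -0.12, 0], [0, -0.15, 0], [0, -0.15, 0]], "rot": [[0, 0, 0], [0, 0, 0], [0, 0, 0], [0, 0, 0]]}}

```text
clock: 14.3
eef_pos: [579.1, 70.1, 64.6]
tcp_rot: [-3.141, 0.0, 3.08]
contact_force: [0.0, -1.0, 1.2]
opening: -0.0
grasp_force: 0.4
```

```bash
python3 -c "
from h import *
go(575.5,104.4,65.5)
"
```

```text
t 14.3 hook xy [573.7 105.3] z 64.6 F [ 0.  -1.   1.2] op -0.0
dp [-0.045 -0.021 -0.023] rot [-0.001  0.002 -0.003]
```

Now retreat, then square once more against the fence.

Emit:
{"method": "play_rows", "body": {"dp": [[0, 0.1, 0], [0, 0.5, 0], [0, 0.9, 0], [0, 0.9, -0.8], [0, 0.9, -1.7]], "rot": [[0, 0, 0], [0, 0, 0], [0, 0, 0], [0, 0, 0], [0, 0, 0]]}}

```text
clock: 14.72
eef_pos: [579.1, 107.2, 130.8]
tcp_rot: [-3.14, -0.006, 3.082]
contact_force: [1.7, -0.2, 0.7]
opening: -0.003
grasp_force: 0.0
```

Emit:
{"method": "play_rows", "body": {"dp": [[0.7, 0, 0], [1.5, 0, 0], [2.1, -0.4, 0], [2.1, -1.2, 0], [2.1, -2.0, 0]], "rot": [[0, 0, 0], [0, 0, 0], [0, 0, 0], [0, 0, 0], [0, 0, 0]], "fingers": 1.0}}

```text
clock: 15.13
eef_pos: [491.0, 32.0, 132.7]
tcp_rot: [3.141, -0.0, 3.084]
contact_force: [1.0, 0.1, 0.2]
opening: 0.708
grasp_force: 0.0
```

Emit:
{"method": "play_rows", "body": {"dp": [[0, -0.7, 0], [0, -1.2, 0.3], [0, -1.2, 1.0], [0, -1.2, 1.6], [0, -1.2, 1.6]], "rot": [[0, 0, 0], [0, 0, 0], [0, 0, 0], [0, 0, 0], [0, 0, 0]]}}

```text
clock: 15.55
eef_pos: [486.9, -16.4, 65.3]
tcp_rot: [-3.142, -0.006, 3.08]
contact_force: [-1.8, -0.2, -0.9]
opening: 1.001
grasp_force: 0.0
```

```bash
python3 -c "
from h import *
go(519,11,53.5)
"
```

```text
t 15.55 hook xy [487.   13.4] z 65.3 F [-1.8 -0.2 -0.9] op 1.0
dp [-0.803 -0.058  0.29 ] rot [-0.001 -0.054 -0.009]
```

Emit:
{"method": "play_rows", "body": {"dp": [[0, 0, 0.15], [0, 0, 0.27], [-0.15, 0, 0.27], [-0.35, 0, 0.27], [-0.5, 0, 0.27]], "rot": [[0, 0, 0], [0, 0, 0], [0, 0, 0], [0, 0, 0], [0, 0, 0]]}}

```text
clock: 15.97
eef_pos: [511.6, -17.3, 58.7]
tcp_rot: [3.142, 0.002, 3.081]
contact_force: [-0.1, 0.0, 0.8]
opening: 1.0
grasp_force: 0.0
```

Emit:
{"method": "play_rows", "body": {"dp": [[-0.08, 0, 0], [-0.15, 0, 0], [-0.2, 0, 0], [-0.22, 0, 0], [-0.22, 0, 0]], "rot": [[0, 0, 0], [0, 0, 0], [0, 0, 0], [0, 0, 0], [0, 0, 0]]}}

```text
clock: 16.38
eef_pos: [518.4, -18.0, 57.7]
tcp_rot: [3.142, -0.0, 3.081]
contact_force: [0.2, -0.1, 0.3]
opening: 0.998
grasp_force: 0.0
```

Emit:
{"method": "play_rows", "body": {"dp": [[-0.03, 0, 0], [-0.05, 0, 0]], "rot": [[0, 0, 0], [0, 0, 0]]}}

```text
clock: 16.55
eef_pos: [520.1, -18.2, 57.7]
tcp_rot: [-3.142, -0.0, 3.081]
contact_force: [0.7, -0.2, -1.4]
opening: 1.002
grasp_force: 0.0
```

Height is 57.7, so the tips are right at the blank's top edge: back off, lower, retry.

Emit:
{"method": "play_rows", "body": {"dp": [[0.2, 0, 0], [0.4, 0, 0], [0.4, 0, 0.06], [0.4, 0, 0.11], [0.4, 0, 0.11]], "rot": [[0, 0, 0], [0, 0, 0], [0, 0, 0], [0, 0, 0], [0, 0, 0]]}}

```text
clock: 16.97
eef_pos: [504.0, -17.1, 53.0]
tcp_rot: [-3.142, -0.0, 3.081]
contact_force: [0.1, 0.4, 0.1]
opening: 1.0
grasp_force: 0.0
```

Emit:
{"method": "play_rows", "body": {"dp": [[-0.1, 0, 0], [-0.2, 0, 0], [-0.3, 0, 0], [-0.35, 0, 0], [-0.38, 0, 0]], "rot": [[0, 0, 0], [0, 0, 0], [0, 0, 0], [0, 0, 0], [0, 0, 0]]}}

```text
clock: 17.38
eef_pos: [519.0, -18.1, 53.1]
tcp_rot: [-3.142, -0.002, 3.08]
contact_force: [-5.2, 0.2, 3.1]
opening: 0.998
grasp_force: 2.6
```

Emit:
{"method": "play_rows", "body": {"dp": [[-0.02, 0, 0], [-0.04, 0, 0]], "rot": [[0, 0, 0], [0, 0, 0]]}}

```text
clock: 17.55
eef_pos: [519.1, -18.2, 52.8]
tcp_rot: [-3.142, -0.004, 3.08]
contact_force: [-8.6, -0.3, 5.2]
opening: 1.004
grasp_force: 4.5
```

Pressed square at 9 N. Retreat and measure.

Emit:
{"method": "play_rows", "body": {"dp": [[0.1, 0, 0], [0.4, 0, 0], [0.8, 0, 0], [1.2, 0, -0.4], [1.4, 0, -1.2]], "rot": [[0, 0, 0], [0, 0, 0], [0, 0, 0], [0, 0, 0], [0, 0, 0]]}}

```text
clock: 17.97
eef_pos: [461.0, -14.6, 98.9]
tcp_rot: [-3.141, -0.007, 3.081]
contact_force: [-0.6, 0.2, -0.3]
opening: 0.999
grasp_force: 0.0
```

Emit:
{"method": "play_rows", "body": {"dp": [[0, 0, -0.7], [0.3, 0.5, -1.4], [0.8, 1.2, -1.6], [1.2, 2.0, -1.6], [1.4, 2.8, -1.6]], "rot": [[0, 0, 0], [0, 0, 0], [0, 0, 0], [0, 0, 0], [0, 0, 0]]}}

```text
clock: 18.38
eef_pos: [415.1, 101.3, 166.3]
tcp_rot: [3.141, 0.002, 3.079]
contact_force: [0.2, -0.5, -0.0]
opening: 1.0
grasp_force: 0.0
```

Emit:
{"method": "play_rows", "body": {"dp": [[0, 0.8, 0], [0, 1.6, 0], [0, 2.4, 0], [0, 2.8, 0], [0, 2.8, 0]], "rot": [[0, 0, 0], [0, 0, 0], [0, 0, 0], [0, 0, 0], [0, 0, 0]]}}

```text
clock: 18.8
eef_pos: [423.8, 215.4, 165.6]
tcp_rot: [3.14, 0.002, 3.083]
contact_force: [-0.2, -1.1, -0.1]
opening: 1.003
grasp_force: 0.0
```

```bash
python3 - <<'E'
from h import *
import pickle
f5=pickle.load(open("f5.pkl","rb"))
f=optics.grab_frame('top')
for F in (f5,f):
    e=edge(F); e=e[e[:,0]<520]
    g=F["color"].astype(float).sum(2); L=[]
    for v in range(171,192):
        row=cv2.resize(g[v:v+1,332:345].astype(np.float32),None,fx=10,fy=1,interpolation=cv2.INTER_CUBIC)[0]; i=row[25:].argmin()+25
        L.append(toH(pix2z(F,(332+(i+.5)/10-.5,v),71)))
    # back edge: pale/dark transition per column
    B=[]
    G=F["color"][:,:,1].astype(np.float32)
    for u in range(300,334,3):
        col=cv2.resize(G[158:178,u:u+1],None,fx=1,fy=10,interpolation=cv2.INTER_CUBIC)[:,0]
        h=(col.min()+col.max())/2; i=np.argmax(col>h); B.append(toH(pix2z(F,(u,158+(i+.5)/10-.5),71))[0])
    print("edge",np.median(e[:,1]).round(2),"line",np.median(np.array(L),0).round(2),"back",np.round(B,1))
print(telemetry.sense()["contact_force"])
E
```

```text
edge -36.53 line [573.3  -39.91] back [620.8 620.3 620.5 621.  621.1 620.6 620.5 620.3 620.4 620.6 620.8 620.6]
edge -36.6 line [573.46 -44.48] back [620.8 620.3 620.8 621.  621.1 620.6 620.5 620.3 620.4 620.9 620.8 620.6]
[-0.34372248 -0.94733615 -0.7711265 ]
```

```bash
python3 -c "
from rig import r
print(r.sign_off())"
```

```text
the job is handed in; nothing more can be done
None
```

I handed the job in: the blank lies against the fence with its back edge parallel to it, and the pencil line measured about 8 mm beyond the hook's right-hand end (6 mm was the aim, 0–12 mm allowed). The verdict was not shown.

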